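Draw the blue spoon and hold it level over the tub

ROBOT

A 6-joint arm with a two-finger parallel gripper is mounted at the origin on the work surface. World frame = base frame: x ahead of the robot, y to its left, z up, the work surface at z = 0. Lengths are in mm, angles in rad, forces in N, time in s.
With the tool pointing down it reaches from about 400 to 925 mm from the base axis. Payload 12.5 kg.
Tool frame: the origin (TCP) lies at the very end of the fingers, on their centre line; the grasp point (between the pads) lies 19 mm behind it; x points along the fingers, y is the direction in which the jaws open and shut, and the axes are right-handed (so a half turn about x gives the same grasp; the last joint's range is limited). The gripper opens to 95 mm and grips with 3 to 60 N. Pads are 20 mm wide; open, the fingers measure 119 mm over their backs; the gripper's body (75 mm by 180 mm) begins 59 mm behind the grasp point.
Start: joints at [1.241, 0.491, 1.559, -0, 1.092, -0.106], TCP at [138.692, 609.438, 184.661] pointing down, gripper open.
Joint ranges: [-3.1, 3.1], [-0.84, 2.19], [0.05, 2.79], [-1.13, 4.28], [0.06, 2.93], [-2.69, 2.69]. Speed limits (rad/s): [2.22, 2.22, 2.79, 3.14, 3.14, 3.14].

INTERFACE

Orientations are given as [roll, pitch, yaw] about the fixed x, y, z axes, in that order (R = Rz(yaw) Ry(pitch) Rx(roll)).
In Python, from cell import env, optics, job gives the robot as it stands.
- The arm moves only by the shell command python3 -m handwheel 'ROWS' [OPENING]. ROWS is JSON, a list of rows, each an object with "travel": the shift along the world's x, y, z in mm, a list of three; "roll": the turn about the world's z in degrees. In form: [{"travel": [dx, dy, dz], "roll": roll}, ...]. A call has 1 to 8 rows; each row is the pose to reach, as a shift and turn from the pose commanded when the call began; what a row does not reach only later rows make up. A row lasts 1/10 s, in which the tool goes at most 50 mm and 8.59 degrees, less where a joint would pass 70% of its speed; a pose out of reach is approached as far as the arm can. A call with a gripper value outside its range is refused whole. OPENING is the closure, from -1 (fully open) to 1 (shut), set as the call begins (- or left out, the last holds). The fingers move at their own pace and stop on an object; the grip force is fixed at half the most. Time passes only in rows, so rows that repeat a pose let the fingers close. It gives the time, the measured TCP pose, the force and the opening at its end, in the units of the state.
- env.state(): the state, without advancing time (a new reading comes with each control period).
- optics.read_camera(name): name is "scene" or "side" or "wrist"; returns the picture (480x640x3 uint8, red, green, blue); there is no depth.
- optics.camera_params(name): a dict with "fx", "fy", "cx", "cy" (pixels), "k1" (the pictures are not rectified: a ray, as slopes to the right and down, at radius r is drawn at 1 + k1 r^2 times it, then the intrinsics apply), "world_from_camera" (4x4, takes a point from camera to world coordinates). Camera axes: x right, y up, looking along -z (the intrinsics and any distortion apply to the point x, -y, -z); pixel columns grow to the right and rows downward; lengths in mm; the calibration is good to about 2 mm. A picture is of the moment at which its call begins: read the wrist's pose just before it. camera_params takes no time and is no camera call; for the wrist camera it gives the pose at the moment of the call.
- job.job_done(): hands the job in, once; it reports no verdict.
The state is a dict: "t": time; "joints": joint angles; "qvel": joint speeds; "tau": joint torques, N m; "eef_pos": TCP position; "tcp_rot": TCP orientation; "ft_force": force on the tool from outside, world axes, zero at the start; "moment": the same for the moment, N m; "opening": opening from 0.0 (shut) to 1.0 (fully open).
Only numpy, scipy, OpenCV 4.12 (cv2) and the standard library are available. Lean on these libraries where they do the work, as an engineer would, in place of code of your own. Each camera call takes 0.05 s, during which the arm holds its last target.

TASK

Draw the blue-handled portion spoon out of the sloped utensil holder, turn it level with the hollow of its bowl facing up, and finish while still holding it in the gripper like that, raised clear above the open white tub with the bowl over the middle of the tub's mouth and touching nothing. Leave the other two utensils in their wells and do not knock the tub or the other things about.

Things in the scene. Friction and masses are not known exactly. Their poses are not given: they have to be found in the camera images.
- blue_spoon: Loose spoon to take, about 80 g, 218 mm long. Origin: middle of its blue handle, 120 mm long (x), 16 wide (y), 14 high (z); pinch it across the 16. x runs from handle to bowl, z out of the bowl's hollow side. Balance point 25 to 45 mm from the origin towards the bowl. At the start it lies in one of the holder's wells, x pointing away from the robot and 45 degrees down, origin 138 mm above the table.
- blue_spoon_bowl (a point): Centre of the blue spoon's round steel bowl, in the plane of its rim: 129.5 mm along x from the spoon's origin and 7.5 mm along z. The bowl is 56 mm across; its underside is 14.5 mm below this point. A shank 8 mm wide joins it to the handle.
- holder: Fixed steel utensil holder, 96 mm high (its ribs 120), base 170 x 262 mm. Origin on the table below the middle of the centre utensil's handle; x to the back (as the utensils point, seen from above; base from -25 to +145 mm), y along its three wells, 80 mm apart. Handles stand out free to the front; each rests on a rib 12 mm wide, narrower than the handle, so fingers can reach down beside it.
- holder_well (a point): Centre of the mouth of the holder's centre well. Wells slope 45 degrees down to the back, closed all round but for the mouth: 66 mm wide, 23 mm high, 78 mm deep. The spoon must be pulled up along its own length by 80 mm or more to come free; its bowl has 5 mm play to each side and 8 mm above. The ribs are flush with the wells' floors.
- tub: Loose white plastic tub with a blue band, open at the top, yellow inside, 110 mm across at the rim, 95 mm high, about 350 g, standing on the table. Origin at the centre of its underside, z up.
- tub_mouth (a point): Centre of the tub's mouth, at the height of the rim (95 mm above the table).
- red_spoon: A loose kitchen utensil. Its frame is like the blue spoon's: origin at the middle of the handle, x towards the bowl, handle 120 x 16 x 14 mm. Must stay in its well. Red handle, otherwise the same spoon as the blue one.
- green_turner: A loose kitchen utensil. Its frame is like the blue spoon's: origin at the middle of the handle, x towards the blade, handle 120 x 16 x 14 mm. Must stay in its well. Green handle, flat steel blade 56 x 50 mm.
- tub_lid: Loose white lid with a blue disc on it, 114 mm across, 7 mm thick, lying on the table; bystander. Origin at the centre of its underside.
- jar: Loose glass jar with green cap, 60 mm across, 85 mm high; bystander. Origin at the centre of its underside.
- brush: Loose pastry brush about 190 mm long lying flat on the table; bystander.
Not all that is in view belongs to the job. Leave any red look-alike of the tub alone. What is shaped like the blue_spoon but orange is not meant.

How it is judged:
By the outcome, as a careful person would: the job done as asked, in the order asked, and still so for the second after the job is handed in, while the arm keeps its last pose, push and grip.
It also fails if it takes over 38 s, if anything falls off the work surface, if the arm or the gripper's body presses on something with over 40 N, if the wrist force passes 120 N, or if a joint passes its speed limit or range.

## Working session

There is one attempt and no reset: what is moved stays moved. The work goes in short steps, Python scripts to look and compute and a shell command to move; the robot and the scene stay as the last step left them, time stands still between calls to the robot, and variables do not carry over. Pictures are saved under pics/ and viewed, and the job is handed in when it is done.

```bash
mkdir -p pics; ls; cat > h.py <<'E'
import numpy as np, cv2, sys, json
from cell import env, optics, job
def shot(n,f):
    p=optics.camera_params(n); im=optics.read_camera(n)
    cv2.imwrite(f'pics/{f}.png',im[:,:,::-1]); 
    np.savez(f'pics/{f}.npz',im=im,**{k:np.array(v) for k,v in p.items()})
    return im,p
def load(f):
    d=np.load(f'pics/{f}.npz'); return d['im'],{k:d[k] for k in d.files if k!='im'}
def ray(p,u,v):
    k=np.array([[p['fx'],0,p['cx']],[0,p['fy'],p['cy']],[0,0,1]],float)
    x,y=cv2.undistortPoints(np.array([[[u,v]]],float),k,np.array([float(p['k1']),0,0,0]))[0,0]
    T=np.array(p['world_from_camera'],float); d=T[:3,:3]@np.array([x,-y,-1.0])
    return T[:3,3],d/np.linalg.norm(d)
def onz(p,u,v,z):
    o,d=ray(p,u,v); return o+d*(z-o[2])/d[2]
def tri(a,b):
    A=np.zeros((3,3));B=np.zeros(3)
    for o,d in(a,b):
        P=np.eye(3)-np.outer(d,d);A+=P;B+=P@o
    x=np.linalg.solve(A,B)
    return x,[np.linalg.norm(np.cross(x-o,d)) for o,d in (a,b)]
def proj(p,X):
    T=np.linalg.inv(np.array(p['world_from_camera'],float)); c=T[:3,:3]@np.array(X,float)+T[:3,3]
    x,y=c[0]/-c[2],-c[1]/-c[2]; s=1+float(p['k1'])*(x*x+y*y)
    return np.array([p['fx']*x*s+p['cx'],p['fy']*y*s+p['cy']])
E
python3 - <<'E'
from h import *
s=env.state(); print({k:np.round(s[k],3).tolist() for k in s})
for n in('scene','side','wrist'):
    im,p=shot(n,n+'0'); print(n,np.round(p['world_from_camera'],2).tolist())
E
```

```text
pics
{'t': 0.0, 'joints': [1.241, 0.492, 1.559, -0.0, 1.092, -0.106], 'qvel': [0.0, 0.0, -0.001, -0.001, -0.001, 0.0], 'tau': [0.002, -61.263, -25.819, 0.069, 0.048, -0.0], 'eef_pos': [138.605, 609.167, 184.088], 'tcp_rot': [-1.653, 1.57, -1.877], 'ft_force': [0.07, 1.073, -0.743], 'moment': [-0.036, 0.0, -0.027], 'opening': 1.0}
scene [[0.41, -0.64, 0.65, 1360.81], [0.91, 0.3, -0.28, -313.6], [-0.02, 0.71, 0.7, 1013.54], [0.0, 0.0, 0.0, 1.0]]
side [[0.7, 0.41, -0.59, -443.47], [-0.72, 0.37, -0.59, -906.6], [-0.02, 0.84, 0.55, 1009.21], [0.0, 0.0, 0.0, 1.0]]
wrist [[0.22, -0.94, -0.27, 64.25], [0.98, 0.21, 0.06, 626.74], [-0.0, -0.27, 0.96, 384.16], [0.0, 0.0, 0.0, 1.0]]
```

View pics/scene0.png

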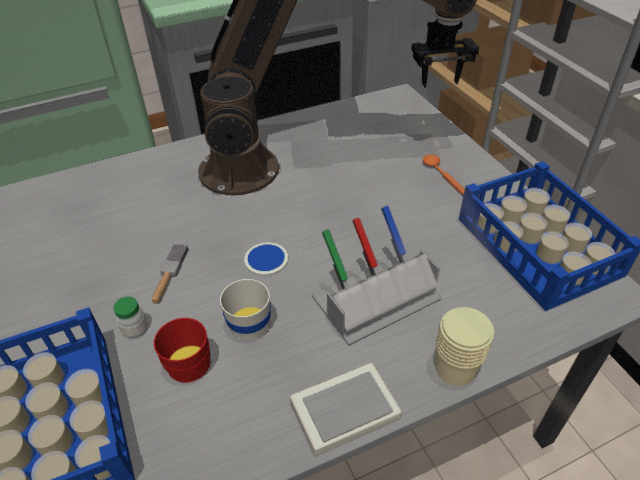

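View pics/side0.png

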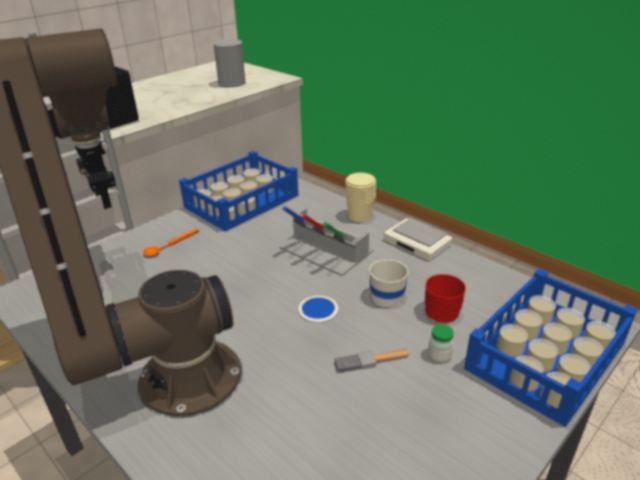

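View pics/wrist0.png

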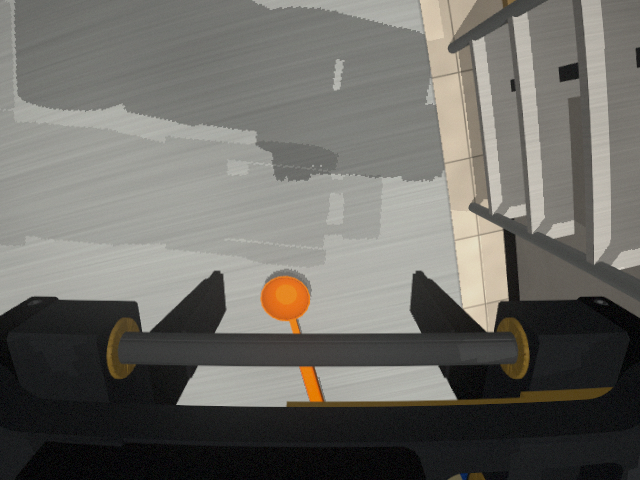

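The scene view shows the blue handle from (387,208) to (403,255), with the red and green handles to its left. The white tub is at (246,308), the lid at (266,258), the jar at (128,315), the brush at (170,272) and the red tub at (183,350). I'll measure these next.

```bash
python3 - <<'E'
from h import *
S,ps=load('scene0');D,pd=load('side0')
def mask(im,lo,hi,box):
    h=cv2.cvtColor(im,cv2.COLOR_RGB2HSV);m=cv2.inRange(h,lo,hi);z=np.zeros_like(m);x0,y0,x1,y1=box;z[y0:y1,x0:x1]=m[y0:y1,x0:x1]
    n,l,st,c=cv2.connectedComponentsWithStats(z);
    k=1+np.argmax(st[1:,4]);return (l==k)
def axis(m):
    y,x=np.nonzero(m);P=np.c_[x,y].astype(float);c=P.mean(0);u=np.linalg.svd(P-c,full_matrices=0)[2][0]
    if u[1]<0:u=-u
    t=(P-c)@u;return c,c+u*t.min(),c+u*t.max(),len(x)
C={'blue':((105,120,60),(125,255,255),(370,195,420,265),(275,200,310,232)),
'red':((0,120,60),(8,255,255),(345,210,385,275),(295,205,330,235)),
'green':((45,100,40),(85,255,255),(315,222,355,290),(318,215,350,245))}
for k,(lo,hi,bs,bd) in C.items():
    a=axis(mask(S,lo,hi,bs));b=axis(mask(D,lo,hi,bd))
    print(k,[np.round(q,1).tolist() for q in a],[np.round(q,1).tolist() for q in b])
    # heights: top end ~ 138+42, mid 138, low 138-42
    for nm,i,z in(('top',1,180),('mid',0,138+4),('low',2,96)):
        print('  ',nm,np.round(onz(ps,*a[i],z),1),np.round(onz(pd,*b[i],z),1) )
    print('   tri top',tri(ray(ps,*a[1]),ray(pd,*b[1])))
E
python3 - <<'E'
import cv2
a=cv2.imread('pics/scene0.png')[190:350,300:460];b=cv2.imread('pics/side0.png')[190:290,250:390]
cv2.imwrite('pics/c1.png',cv2.hconcat([cv2.resize(a,(400,400),interpolation=2),cv2.resize(b,(400,400*100//140),interpolation=2).copy() if 0 else cv2.resize(b,(400,400),interpolation=2)]))
E
```

```text
blue [[392.8, 228.3], [384.2, 206.7], [402.7, 253.1], 309] [[293.8, 214.5], [283.7, 207.4], [302.6, 220.6], 66]
   top [527.1 208.3 180. ] [525.1 207.7 180. ]
   mid [565.9 212.6 142. ] [559.9 201.3 142. ]
   low [608.9 218.8  96. ] [604.7 209.9  96. ]
   tri top (array([526.20781974, 208.91429274, 179.06544315]), [np.float64(0.004627166330433769), np.float64(0.004627166330485868)])
red [[364.8, 242.7], [355.4, 218.2], [373.9, 266.7], 364] [[313.4, 222.1], [302.7, 214.4], [322.5, 228.7], 90]
   top [534.5 129.3 180. ] [534.1 132.9 180. ]
   mid [580.9 130.9 142. ] [567.8 122.1 142. ]
   low [618.6 136.9  96. ] [611.9 126.6  96. ]
   tri top (array([533.34214827, 130.77298412, 180.04069985]), [np.float64(1.3720749855317733), np.float64(1.372074985531507)])
green [[334.8, 255.4], [325.2, 230.3], [344.0, 279.6], 377] [[333.2, 229.9], [323.8, 223.3], [342.0, 236.0], 72]
   top [541.9  49.9 180. ] [539.2  49.6 180. ]
   mid [588.4  51.6 142. ] [575.5  45.7 142. ]
   low [625.4  57.2  96. ] [621.4  51.5  96. ]
   tri top (array([540.49397519,  50.65024163, 178.78404588]), [np.float64(0.23926354562698793), np.float64(0.23926354562689398)])
```

View pics/c1.png

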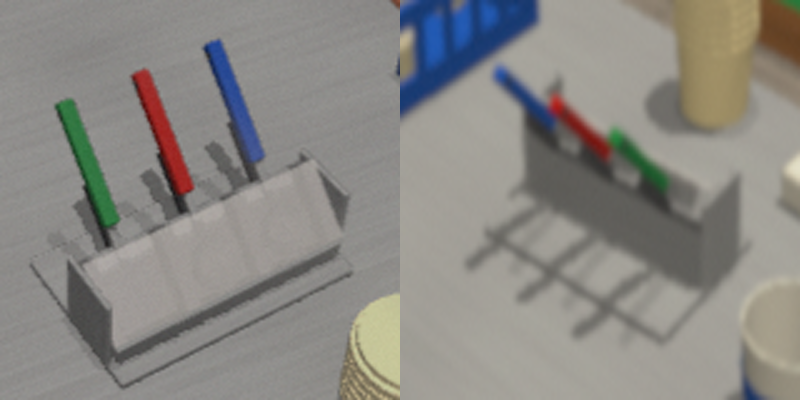

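The blue handle's top end is at about (526.5, 208.5, 180), and the height matches the 180 mm expected. The handle tops are 79 to 80 mm apart, as given, so the holder's yaw is about 5°. Next are the tub and the tool yaw.

```bash
python3 - <<'E'
from h import *
from scipy.spatial.transform import Rotation as R
s=env.state();M=R.from_euler('xyz',s['tcp_rot']).as_matrix();print(np.round(M,3), 'jaw yaw',np.degrees(np.arctan2(M[1,1],M[0,1])))
a=cv2.imread('pics/scene0.png')[265:345,205:285];b=cv2.imread('pics/side0.png')[245:325,350:430]
cv2.imwrite('pics/c2.png',cv2.hconcat([cv2.resize(a,(400,400),interpolation=2),cv2.resize(b,(400,400),interpolation=2)]))
for n,box in(('scene0',(205,265,285,345)),('side0',(350,245,430,325))):
    im,p=load(n);h=cv2.cvtColor(im,cv2.COLOR_RGB2HSV);m=cv2.inRange(h,(100,120,40),(130,255,255));x0,y0,x1,y1=box
    y,x=np.nonzero(m[y0:y1,x0:x1]);print(n,'band',x.min()+x0,x.max()+x0,y.min()+y0,y.max()+y0)
# lid blue disc
for n,box in(('scene0',(235,235,295,280)),('side0',(290,285,345,330))):
    im,p=load(n);h=cv2.cvtColor(im,cv2.COLOR_RGB2HSV);m=cv2.inRange(h,(100,120,40),(130,255,255));x0,y0,x1,y1=box
    y,x=np.nonzero(m[y0:y1,x0:x1]);print(n,'lid',np.round(onz(p,x.mean()+x0,y.mean()+y0,7),1))
im,p=load('scene0')
for nm,u,v in(('jarbase',132,330),('brushA',160,298),('brushB',180,248),('redtub base',185,373),('orange bowl',431,160),('crate r corner',462,225),('trayBack',294,405)):print(nm,np.round(onz(p,u,v,5),0))
E
```

```text
[[-0.     0.222  0.975]
 [-0.001  0.975 -0.222]
 [-1.    -0.001 -0.   ]] jaw yaw 77.17759851716475
scene0 band 223 279 265 333
side0 band 371 403 287 297
scene0 lid [399.6 -56.1   7. ]
side0 lid [397.5 -57.8   7. ]
jarbase [ 486. -416.    5.]
brushA [ 418. -336.    5.]
brushB [ 268. -249.    5.]
redtub base [ 650. -333.    5.]
orange bowl [218. 559.   5.]
crate r corner [510. 473.   5.]
trayBack [ 818. -148.    5.]
```

View pics/c2.png

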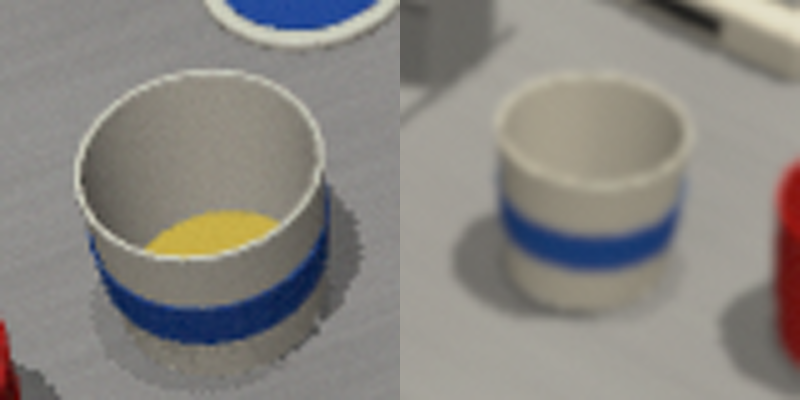

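```bash
python3 - <<'E'
from h import *
for n,o,pts in(('scene0',(205,265),[(77,172),(323,158),(205,71),(190,260)]),('side0',(350,245),[(96,130),(292,135),(192,73),(192,188)])):
    im,p=load(n);W=np.array([onz(p,o[0]+x/5-.4,o[1]+y/5-.4,95)[:2] for x,y in pts])
    A=np.c_[2*W,np.ones(4)];c=np.linalg.lstsq(A,(W**2).sum(1),rcond=None)[0];print(n,np.round(W,1).tolist(),c[:2],'d',2*np.sqrt(c[2]+c[:2]@c[:2]))
E
```

```text
scene0 [[560.8, -213.3], [598.9, -112.4], [527.9, -143.0], [628.2, -183.6]] [ 578.45588572 -162.3084911 ] d 108.07399390526318
side0 [[537.8, -126.0], [608.3, -210.7], [618.8, -131.3], [531.6, -199.5]] [ 575.74791514 -166.09220877] d 110.53736960253596
```

Both views agree on the tub mouth at about (577, -164), with a measured diameter of 108 to 110 mm against the 110 given. Now I'll move to hover over the blue handle.

```bash
python3 -m handwheel '[{"travel":[36,-33,20],"roll":3},{"travel":[72,-66,40],"roll":6},{"travel":[108,-99,60],"roll":9},{"travel":[144,-132,80],"roll":12},{"travel":[180,-165,80],"roll":15},{"travel":[215,-198,80],"roll":17.9},{"travel":[250,-231,80],"roll":17.9},{"travel":[286,-264,80],"roll":17.9}]' -1; python3 -m handwheel '[{"travel":[36,-33,0],"roll":0},{"travel":[72,-66,0],"roll":0},{"travel":[108,-99,0],"roll":0},{"travel":[144,-133,0],"roll":0},{"travel":[144,-133,0],"roll":0},{"travel":[144,-133,0],"roll":0}]'
python3 - <<'E'
from h import *
from scipy.spatial.transform import Rotation as R
s=env.state();M=R.from_euler('xyz',s['tcp_rot']).as_matrix();print(s['eef_pos'],s['t'],np.degrees(np.arctan2(M[1,1],M[0,1])))
shot('wrist','w1')
E
```

```text
t: 0.95
eef_pos: [422.6, 346.7, 264.8]
tcp_rot: [1.042, 1.571, 1.131]
ft_force: [1.3, 1.7, 0.0]
opening: 1.002
t: 1.55
eef_pos: [565.8, 214.5, 264.0]
tcp_rot: [3.055, 1.57, 3.142]
ft_force: [-0.1, 0.7, 0.1]
opening: 1.002
[565.76848172 214.52637731 264.02552306] 1.55 94.95875887777811
```

View pics/w1.png

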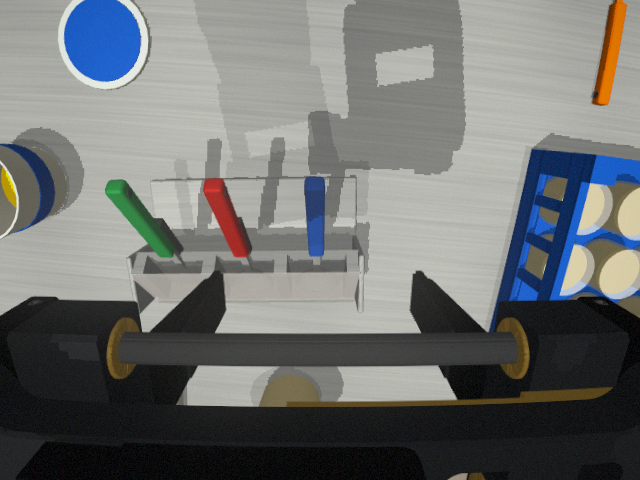

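The wrist view shows the blue handle from (314,180) to (316,255), between the two fingers and near the centre column. I'll refine its pose.

```bash
cat > ax.py <<'E'
from h import *
def axis(im,box,lo=(105,120,40),hi=(125,255,255)):
    h=cv2.cvtColor(im,cv2.COLOR_RGB2HSV);m=cv2.inRange(h,lo,hi);z=np.zeros_like(m);x0,y0,x1,y1=box;z[y0:y1,x0:x1]=m[y0:y1,x0:x1]
    n,l,st,c=cv2.connectedComponentsWithStats(z);k=1+np.argmax(st[1:,4]);y,x=np.nonzero(l==k)
    P=np.c_[x,y].astype(float);c=P.mean(0);u=np.linalg.svd(P-c,full_matrices=0)[2][0]
    if u[1]<0:u=-u
    t=(P-c)@u;return c+u*t.min(),c+u*t.max(),st[k]
E
python3 - <<'E'
from ax import *
im,p=load('w1')
a,b,st=axis(im,(300,170,335,262));print(a,b,st)
print('top',onz(p,*a,185),'low',onz(p,*b,96+5))
for z in(176,180,184):print(onz(p,*a,z))
for nm,box,lo,hi in(('red',(195,175,255,262),(0,120,40),(8,255,255)),('green',(100,175,180,262),(45,100,40),(85,255,255))):
    a,b,st=axis(im,box,lo,hi);print(nm,onz(p,*a,185),onz(p,*b,101))
E
```

```text
[313.95233614 176.82082955] [315.97111585 255.15537193] [ 305  177   20   79 1359]
top [521.56841495 208.08925706 185.        ] low [612.30960005 217.09052887 101.        ]
[522.58799179 208.09368294 176.        ]
[522.13484653 208.09171588 180.        ]
[521.68170127 208.08974882 184.        ]
red [528.91097664 127.98007812 185.        ] [621.19521777 141.00799074 101.        ]
green [538.25681492  47.73197609 185.        ] [628.40818617  62.97040857 101.        ]
```

```bash
python3 -m handwheel '[{"travel":[0,0,-30],"roll":0.8},{"travel":[0,0,-60],"roll":0.8},{"travel":[0,0,-70],"roll":0.8},{"travel":[0,0,-70],"roll":0.8}]'
python3 - <<'E'
from h import *
from scipy.spatial.transform import Rotation as R
s=env.state();M=R.from_euler('xyz',s['tcp_rot']).as_matrix();print(s['eef_pos'],s['t'],np.degrees(np.arctan2(M[1,1],M[0,1])))
shot('wrist','w2')
E
```

```text
t: 2.0
eef_pos: [564.5, 216.2, 194.0]
tcp_rot: [-3.059, 1.569, -2.955]
ft_force: [-0.4, -0.1, -0.2]
opening: 1.001
[564.47536906 216.19033623 193.97477246] 2.0 95.95758965891116
```

View pics/w2.png

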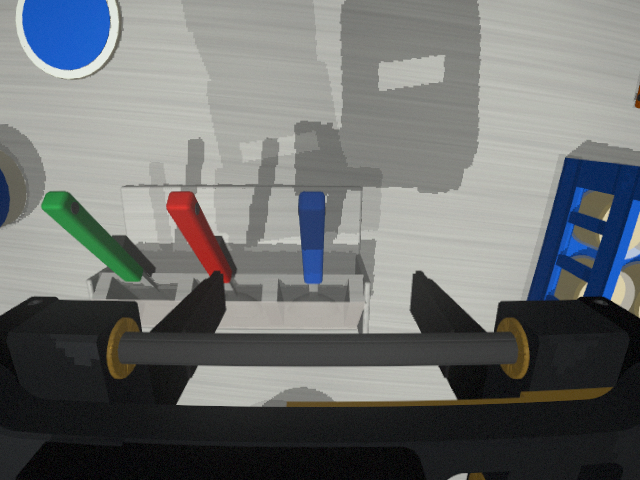

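```bash
python3 - <<'E'
from ax import *
im,p=load('w2')
a,b,st=axis(im,(290,185,335,290));print(a,b,st)
P=onz(p,*a,175);Q=onz(p,*b,101);print(P,Q,np.degrees(np.arctan2(*(Q-P)[[1,0]])),(P+Q)/2)
s=env.state();print(s['eef_pos'],s['joints'])
E
```

```text
[311.21479902 191.84284256] [312.77128665 283.10623006] [ 299  192   26   92 2045]
[522.74424493 208.08229279 175.        ] [613.01459347 217.20517382 101.        ] 5.77081929077892 [567.8794192 212.6437333 138.       ]
[565.22565623 216.18216874 195.25085845] [ 2.56118406e-01  4.52327088e-01  1.59658269e+00  1.61312737e-04
  1.09266717e+00 -1.41849477e+00]
```

```bash
python3 -m handwheel '[{"travel":[3,-3.5,0],"roll":0},{"travel":[3,-3.5,-20],"roll":0},{"travel":[3,-3.5,-40],"roll":0},{"travel":[3,-3.5,-60],"roll":0},{"travel":[3,-3.5,-75],"roll":0},{"travel":[3,-3.5,-75],"roll":0}]'
python3 - <<'E'
from h import *
s=env.state();print(s['eef_pos'],s['t'],s['ft_force']);shot('side','s3')
E
python3 -c "
import cv2
b=cv2.imread('pics/s3.png')[130:290,230:390];cv2.imwrite('pics/s3c.png',cv2.resize(b,(600,600),interpolation=2))"
```

```text
t: 2.65
eef_pos: [568.4, 211.6, 119.1]
tcp_rot: [-3.059, 1.57, -2.956]
ft_force: [0.5, -0.7, 0.8]
opening: 0.995
[568.42338219 211.62885005 119.12048228] 2.65 [ 0.45639962 -0.71554063  0.75448867]
```

View pics/s3c.png

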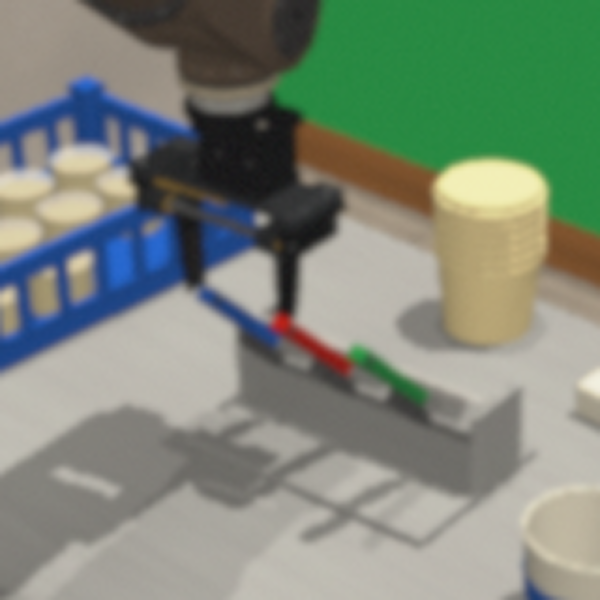

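The fingers straddle the blue handle and clear the red one, so I'll close the gripper.

```bash
for i in 1 2; do python3 -m handwheel '[{"travel":[0,0,0],"roll":0},{"travel":[0,0,0],"roll":0},{"travel":[0,0,0],"roll":0},{"travel":[0,0,0],"roll":0},{"travel":[0,0,0],"roll":0}]' 1; done
```

```text
t: 3.2
eef_pos: [568.6, 211.8, 119.9]
tcp_rot: [0.466, 1.57, 0.569]
ft_force: [-0.4, -0.1, -0.5]
opening: 0.638
t: 3.7
eef_pos: [568.6, 211.8, 119.6]
tcp_rot: [1.542, 1.571, 1.644]
ft_force: [-0.3, 0.3, -0.8]
opening: 0.217
```

```bash
for i in 1 ; do python3 -m handwheel '[{"travel":[0,0,0],"roll":0},{"travel":[0,0,0],"roll":0},{"travel":[0,0,0],"roll":0},{"travel":[0,0,0],"roll":0},{"travel":[0,0,0],"roll":0}]' 1; done
```

```text
t: 4.2
eef_pos: [568.5, 211.8, 119.7]
tcp_rot: [1.644, 1.571, 1.746]
ft_force: [-0.3, 0.9, -1.0]
opening: 0.143
```

```bash
python3 -m handwheel '[{"travel":[0,0,0],"roll":0},{"travel":[-3.5,-0.35,3.5],"roll":0},{"travel":[-7,-0.7,7],"roll":0},{"travel":[-10.5,-1.06,10.5],"roll":0},{"travel":[-14,-1.4,14],"roll":0}]' 1
python3 - <<'E'
from h import *
shot('wrist','w4')
E
```

```text
t: 4.7
eef_pos: [554.2, 210.4, 134.1]
tcp_rot: [0.798, 1.571, 0.901]
ft_force: [-0.6, -0.8, -0.4]
opening: 0.144
```

View pics/w4.png

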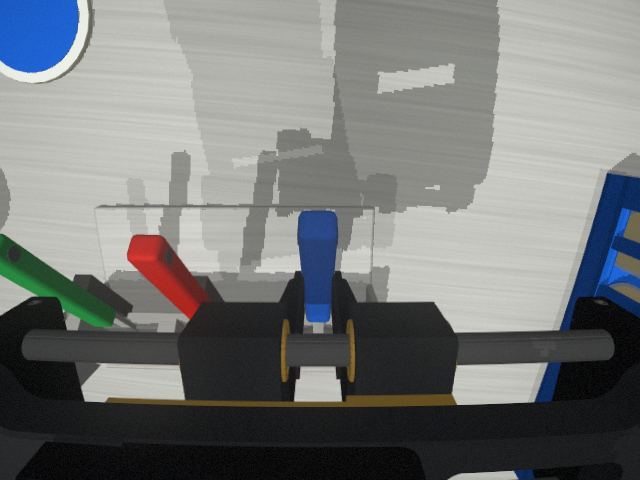

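The handle, from (317,212) to (318,320), is gripped between the pads and is moving with the gripper at low force. I'll keep pulling along its axis.

```bash
python3 -m handwheel '[{"travel":[-6,-0.6,6],"roll":0},{"travel":[-12,-1.2,12],"roll":0},{"travel":[-18,-1.8,18],"roll":0},{"travel":[-24,-2.4,24],"roll":0},{"travel":[-30,-3,30],"roll":0},{"travel":[-36,-3.6,36],"roll":0},{"travel":[-36,-3.6,36],"roll":0}]'
python3 - <<'E'
from h import *
shot('wrist','w5');shot('scene','sc5')
E
python3 -c "
import cv2
b=cv2.imread('pics/sc5.png')[130:350,280:500];b=cv2.resize(b,(400,400),interpolation=2)
a=cv2.resize(cv2.imread('pics/w5.png')[100:420,160:480],(400,400))
cv2.imwrite('pics/c5.png',cv2.hconcat([a,b]))"
```

```text
t: 5.45
eef_pos: [518.1, 206.9, 170.7]
tcp_rot: [0.24, 1.57, 0.342]
ft_force: [-0.4, -0.1, -0.4]
opening: 0.144
```

View pics/c5.png

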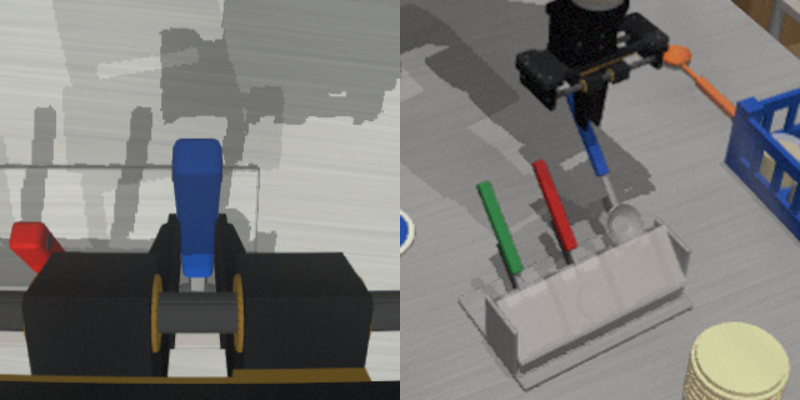

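```bash
python3 -m handwheel '[{"travel":[-7,-0.7,7],"roll":0},{"travel":[-14,-1.4,14],"roll":0},{"travel":[-21,-2.1,21],"roll":0},{"travel":[-28,-2.8,28],"roll":0},{"travel":[-35,-3.5,35],"roll":0},{"travel":[-42,-4.2,45],"roll":0},{"travel":[-50,-5,60],"roll":0},{"travel":[-50,-5,80],"roll":0}]'
python3 -m handwheel '[{"travel":[-8,20,10],"roll":0},{"travel":[-16,50,10],"roll":0},{"travel":[-24,80,10],"roll":0},{"travel":[-24,110,10],"roll":0},{"travel":[-24,140,10],"roll":0},{"travel":[-24,150,10],"roll":0},{"travel":[-24,150,10],"roll":0}]'
python3 - <<'E'
from h import *
shot('side','sd6');shot('scene','sc6')
E
python3 -c "
import cv2
b=cv2.imread('pics/sc6.png')[50:350,280:580];b=cv2.resize(b,(400,400),interpolation=2)
a=cv2.resize(cv2.imread('pics/sd6.png')[60:310,120:370],(400,400))
cv2.imwrite('pics/c6.png',cv2.hconcat([a,b]))"
```

```text
t: 6.35
eef_pos: [467.1, 201.6, 250.4]
tcp_rot: [-3.071, 1.569, -2.968]
ft_force: [0.3, -0.2, -0.7]
opening: 0.143
t: 7.05
eef_pos: [444.1, 352.5, 259.7]
tcp_rot: [-2.948, 1.571, -2.844]
ft_force: [0.2, 0.2, -0.9]
opening: 0.143
```

View pics/c6.png

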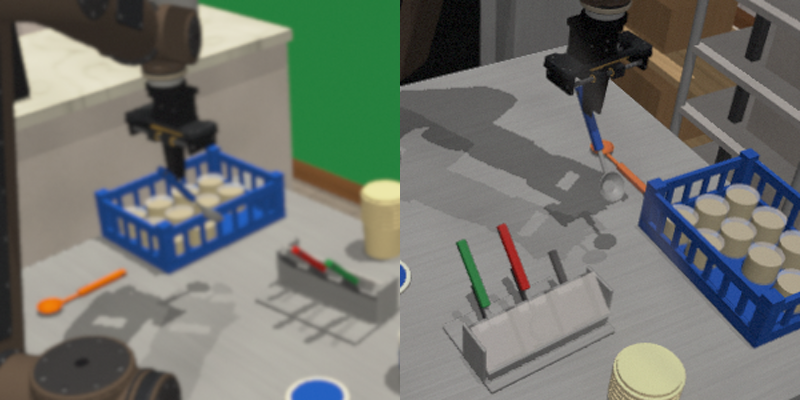

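The blue spoon is free and still at about 45° in the grip, and the red spoon and turner haven't moved. I'll check the laying area for clearance.

```bash
python3 - <<'E'
from h import *
im,p=load('sc6')
for nm,u,v in(('crate L bot',460,226),('crate front bot',550,306),('orange end',470,197),('orange bowl',431,160)):print(nm,np.round(onz(p,u,v,0)))
for nm,u,v in(('crate L top',467,188),('crate front top',560,260)):print(nm,np.round(onz(p,u,v,80)))
E
```

```text
crate L bot [507. 469.  -0.]
crate front bot [833. 502.   0.]
orange end [415. 567.   0.]
orange bowl [212. 563.   0.]
crate L top [455. 512.  80.]
crate front top [775. 554.  80.]
```

```bash
python3 -m handwheel '[{"travel":[0,-10,-30],"roll":0},{"travel":[0,-17,-70],"roll":0},{"travel":[0,-17,-110],"roll":0},{"travel":[0,-17,-140],"roll":0},{"travel":[0,-17,-155],"roll":0},{"travel":[0,-17,-155],"roll":0}]'
python3 -m handwheel '[{"travel":[0,0,-6],"roll":0},{"travel":[0,0,-12],"roll":0},{"travel":[0,0,-18],"roll":0},{"travel":[0,0,-24],"roll":0},{"travel":[0,0,-24],"roll":0}]'
python3 - <<'E'
from h import *
shot('side','sd7');shot('scene','sc7')
E
python3 -c "
import cv2
b=cv2.imread('pics/sc7.png')[50:350,280:580];b=cv2.resize(b,(400,400),interpolation=2)
a=cv2.resize(cv2.imread('pics/sd7.png')[60:310,120:370],(400,400))
cv2.imwrite('pics/c7.png',cv2.hconcat([a,b]))"
```

```text
t: 7.75
eef_pos: [443.9, 333.1, 103.1]
tcp_rot: [-2.704, 1.567, -2.603]
ft_force: [-0.6, -0.7, -1.0]
opening: 0.148
t: 8.25
eef_pos: [444.3, 334.7, 80.1]
tcp_rot: [-2.79, 1.57, -2.687]
ft_force: [0.1, 0.1, -1.2]
opening: 0.145
```

View pics/c7.png

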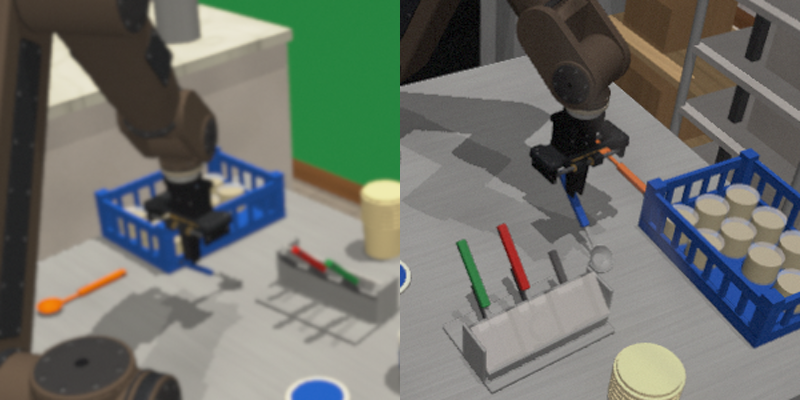

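```bash
python3 -m handwheel '[{"travel":[0,0,-6],"roll":0},{"travel":[0,0,-12],"roll":0},{"travel":[0,0,-18],"roll":0},{"travel":[0,0,-24],"roll":0},{"travel":[0,0,-30],"roll":0},{"travel":[0,0,-30],"roll":0}]'
python3 - <<'E'
from h import *
shot('scene','sc8')
E
python3 -c "
import cv2
b=cv2.imread('pics/sc8.png')[100:300,360:560];b=cv2.resize(b,(600,600),interpolation=2)
cv2.imwrite('pics/c8.png',b)"
```

```text
t: 8.95
eef_pos: [444.3, 334.6, 49.7]
tcp_rot: [-2.767, 1.57, -2.665]
ft_force: [0.2, 0.1, -0.5]
opening: 0.143
```

View pics/c8.png

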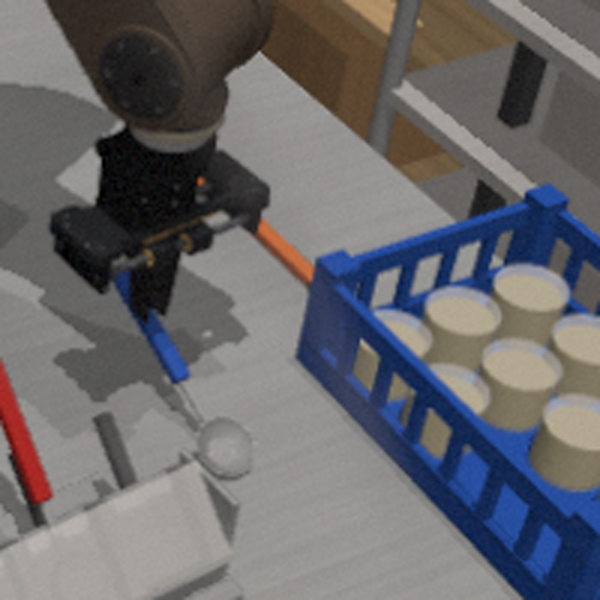

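```bash
python3 -m handwheel '[{"travel":[0,0,-8],"roll":0},{"travel":[0,0,-16],"roll":0},{"travel":[0,0,-24],"roll":0},{"travel":[0,0,-32],"roll":0},{"travel":[0,0,-38],"roll":0},{"travel":[0,0,-42],"roll":0},{"travel":[0,0,-45],"roll":0},{"travel":[0,0,-46],"roll":0}]'
python3 - <<'E'
from h import *
im,p=shot('scene','sc9'); print(onz(*(p,435,249),10)); print(env.state()['eef_pos'])
E
python3 -c "
import cv2
b=cv2.imread('pics/sc9.png')[100:300,360:560];b=cv2.resize(b,(600,600),interpolation=2)
cv2.imwrite('pics/c9.png',b)"
```

```text
t: 9.8
eef_pos: [444.5, 334.8, 4.4]
tcp_rot: [2.728, 1.571, 2.831]
ft_force: [-1.1, -0.1, 0.4]
opening: 0.145
[561.01841593 352.08830368  10.        ]
[444.54556917 334.843298     4.48391985]
```

View pics/c9.png

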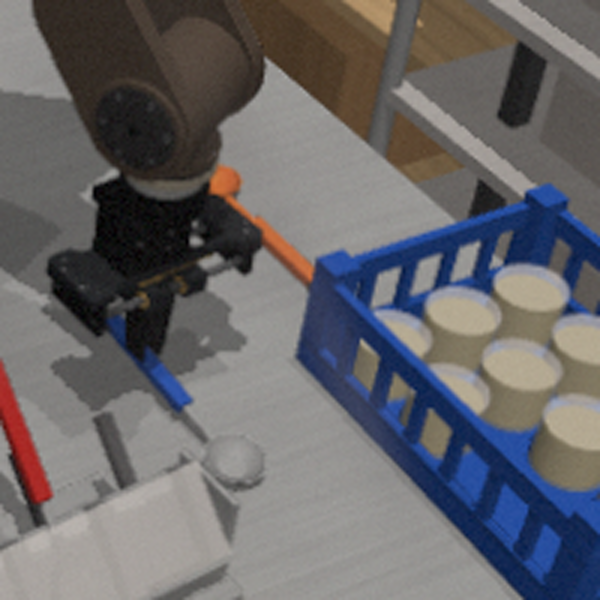

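```bash
python3 -m handwheel '[{"travel":[0,0,0],"roll":0},{"travel":[0,0,0],"roll":0},{"travel":[0,0,0],"roll":0},{"travel":[0,0,0],"roll":0},{"travel":[0,0,0],"roll":0},{"travel":[0,0,0],"roll":0}]' 0.1
python3 - <<'E'
from h import *
shot('wrist','w10'); print(env.state()['eef_pos'])
E
```

```text
t: 10.45
eef_pos: [444.5, 334.9, 4.7]
tcp_rot: [1.043, 1.571, 1.145]
ft_force: [-0.6, 0.1, -0.9]
opening: 0.449
[444.56728235 334.83665113   4.69377056]
```

View pics/w10.png

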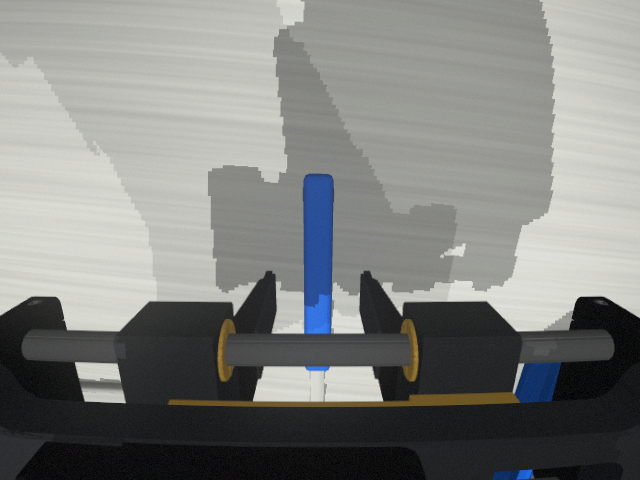

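The spoon lies flat and in line with the gripper. The tail end is at (318,174) and the bowl-side end of the handle at (316,370).

```bash
python3 - <<'E'
from h import *
im,p=load('w10')
a=onz(p,318,174,7);b=onz(p,316.5,370,14);print(a,b,np.linalg.norm(a-b),np.degrees(np.arctan2(*(b-a)[[1,0]])))
print(a+ (b-a)/np.linalg.norm(b-a)*95)
E
```

```text
[389.53119632 329.51213638   7.        ] [507.00636883 340.71372434  14.        ] 118.215446243151 5.446845627343022
[483.9362994  338.51392836  12.62532242]
```

```bash
python3 -m handwheel '[{"travel":[12,1,0],"roll":0},{"travel":[25,2.4,0],"roll":0},{"travel":[38,3.6,0],"roll":0},{"travel":[38,3.6,-1.5],"roll":0},{"travel":[38,3.6,-3],"roll":0},{"travel":[38,3.6,-3],"roll":0}]'
python3 -m handwheel '[{"travel":[0,0,0],"roll":0},{"travel":[0,0,0],"roll":0},{"travel":[0,0,0],"roll":0},{"travel":[0,0,0],"roll":0},{"travel":[0,0,0],"roll":0},{"travel":[0,0,0],"roll":0},{"travel":[0,0,0],"roll":0}]' 1
```

```text
t: 11.1
eef_pos: [482.0, 338.2, 1.2]
tcp_rot: [-2.86, 1.57, -2.758]
ft_force: [0.0, -0.2, 0.2]
opening: 0.45
t: 11.8
eef_pos: [482.6, 338.4, 1.7]
tcp_rot: [1.19, 1.571, 1.293]
ft_force: [-0.7, -0.2, -0.1]
opening: 0.007
```

```bash
python3 -m handwheel '[{"travel":[0,0,0],"roll":0},{"travel":[0,0,0],"roll":0},{"travel":[0,0,3],"roll":0},{"travel":[0,0,8],"roll":0},{"travel":[0,0,15],"roll":0},{"travel":[0,0,25],"roll":0},{"travel":[0,0,40],"roll":0},{"travel":[0,0,40],"roll":0}]' 
python3 - <<'E'
from h import *
shot('scene','sc11');shot('side','sd11');shot('wrist','w11')
E
python3 -c "
import cv2
b=cv2.imread('pics/sc11.png')[100:300,360:560];b=cv2.resize(b,(400,400),interpolation=2)
a=cv2.imread('pics/sd11.png')[140:290,170:320];a=cv2.resize(a,(400,400),interpolation=2)
cv2.imwrite('pics/c11.png',cv2.hconcat([b,a]))"
```

```text
t: 12.6
eef_pos: [483.5, 339.0, 43.9]
tcp_rot: [0.422, 1.567, 0.525]
ft_force: [-0.3, 0.2, -0.6]
opening: 0.007
```

View pics/c11.png

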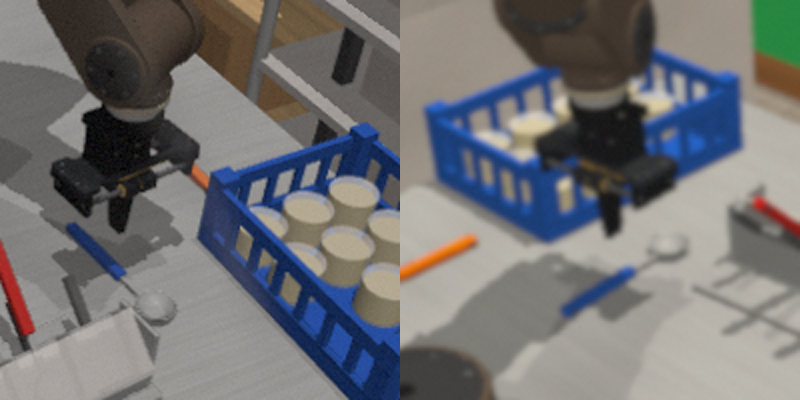

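View pics/w11.png

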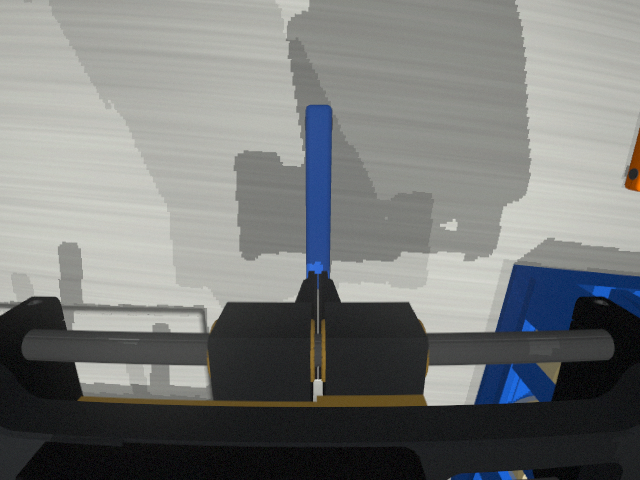

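The fingers shut on nothing, with the opening at 0.007, and the spoon still lies flat on the table. I'll find out where it is now.

```bash
python3 - <<'E'
from ax import *
im,p=load('w11');a=onz(p,318,105,7);print('tail',a,'finger-end px',onz(p,317.5,271,14))
im,p=load('sc11')
A,B,st=axis(im,(385,200,430,245));print(A,B,onz(p,*A,7),onz(p,*B,7),np.linalg.norm(onz(p,*A,7)-onz(p,*B,7)))
h=cv2.cvtColor(im,cv2.COLOR_RGB2HSV)
print('bowl',onz(p,360+156/2,100+304/2,14))
im,p=load('sd11');A,B,st=axis(im,(220,220,262,262));print(A,B,onz(p,*A,7),onz(p,*B,7));print('bowl',onz(p,170+668*.375,140+244*.375,14))
im,p=load('sc9');A,B,st=axis(im,(390,200,430,240));print('before',onz(p,*A,14),onz(p,*B,7))
E
```

```text
tail [389.70119637 329.34378061   7.        ] finger-end px [494.85070459 339.85516297  14.        ]
[393.94231121 212.03015279] [420.35506999 237.69299778] [385.71551171 330.1054293    7.        ] [505.93935567 342.05835138   7.        ] 120.81657585497248
bowl [576.7581693  350.46624214  14.        ]
[245.06400555 220.33112915] [219.66010493 225.24157185] [569.12061966 475.03445832   7.        ] [486.21432888 516.4197194    7.        ]
bowl [918.0184871  -42.62579551  14.        ]
before [370.08266704 343.74023863  14.        ] [496.97921932 350.22451253   7.        ]
```

```bash
python3 - <<'E'
from h import *
im,p=load('sc11');print(proj(p,[483.5,339,44]),proj(p,[483.5,339,56]),proj(p,[483.5,339,30]))
im,q=load('sd11');print(proj(q,[483.5,339,44]),proj(q,[483.5,339,56]),proj(q,[448,335.5,7]),proj(q,[577,349,14]))
im,r=load('sc9');print(proj(r,[444.5,334.8,4.4]),proj(r,[444.5,334.8,18]))
E
python3 -c "
import cv2
b=cv2.imread('pics/sc11.png')[160:260,380:480];b=cv2.resize(b,(400,400),interpolation=2)
a=cv2.imread('pics/sc9.png')[160:260,380:480];a=cv2.resize(a,(400,400),interpolation=2)
cv2.imwrite('pics/c12.png',cv2.hconcat([b,a]))"
```

```text
[416.41279749 222.55065029] [416.89441039 219.14866923] [415.85747052 226.46997877]
[250.12481366 234.61208165] [249.79382656 231.56000901] [243.61566909 248.62207564] [269.76316642 230.16949538]
[406.08038455 225.0838125 ] [406.54174247 221.37587133]
```

View pics/c12.png

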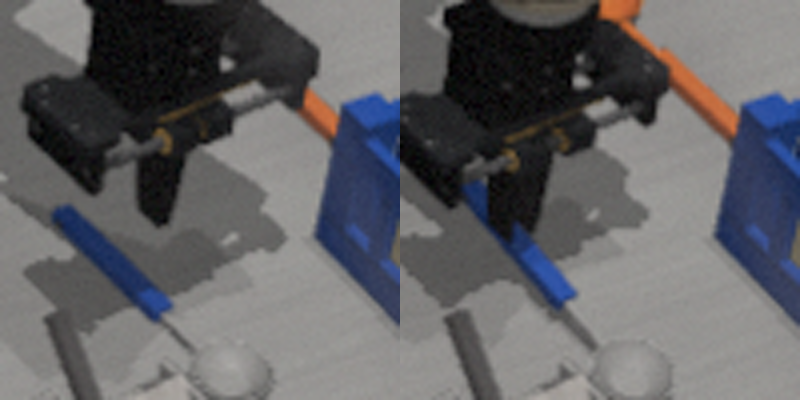

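The spoon hasn't moved: its origin is at (448, 335.5) and its bowl at (577, 350). Both fixed cameras show the fingertips about 20 mm higher than the reported TCP, so the fingers closed above the handle, which is 14 mm high. I'll reopen, go down to the earlier reading, then step lower while watching the force.

```bash
python3 -m handwheel '[{"travel":[0,0,0],"roll":0},{"travel":[0,0,0],"roll":0},{"travel":[0,0,0],"roll":0},{"travel":[0,0,0],"roll":0},{"travel":[0,0,0],"roll":0},{"travel":[0,0,-10],"roll":0},{"travel":[0,0,-20],"roll":0},{"travel":[0,0,-20],"roll":0}]' 0.1
python3 -m handwheel '[{"travel":[0,0,-8],"roll":0},{"travel":[0,0,-16],"roll":0},{"travel":[0,0,-22],"roll":0},{"travel":[0,0,-22],"roll":0}]'
python3 - <<'E'
from h import *
shot('scene','sc13');im,p=shot('side','sd13');s=env.state()['eef_pos'];print(s,proj(p,s))
E
python3 -c "
import cv2
b=cv2.imread('pics/sc13.png')[160:260,380:480];b=cv2.resize(b,(400,400),interpolation=2)
a=cv2.imread('pics/sd13.png')[190:290,200:300];a=cv2.resize(a,(400,400),interpolation=2)
cv2.imwrite('pics/c13.png',cv2.hconcat([b,a]))"
```

```text
t: 13.55
eef_pos: [481.7, 337.9, 19.8]
tcp_rot: [-2.768, 1.568, -2.666]
ft_force: [-0.1, -0.6, 0.3]
opening: 0.447
t: 13.95
eef_pos: [482.1, 338.2, -1.3]
tcp_rot: [-2.807, 1.569, -2.705]
ft_force: [0.5, -0.2, -0.7]
opening: 0.447
[ 4.82543079e+02  3.38434462e+02 -4.53044870e-01] [251.22129416 245.90595784]
```

View pics/c13.png

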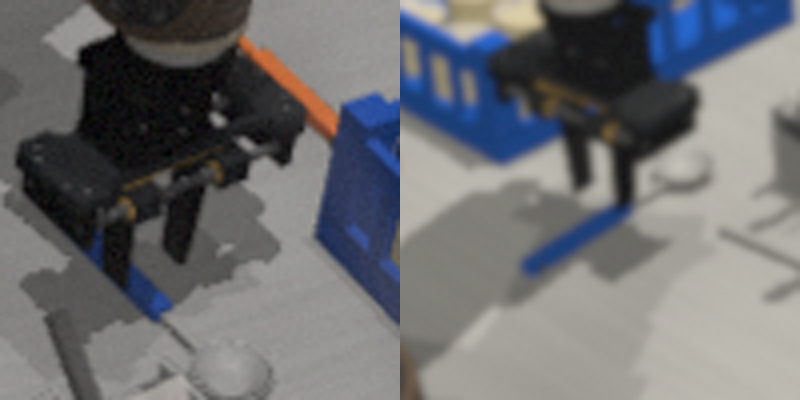

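```bash
python3 - <<'E'
from h import *
_,a=load('sc13');_,b=load('sd13')
for u,v in(((408.75,230.75),(256.25,241.75)),((425,225.5),(245,237))):print(tri(ray(a,*u),ray(b,*v)))
E
```

```text
(array([486.73891913, 315.03911662,  25.46517102]), [np.float64(1.119964714016254), np.float64(1.1199647140161189)])
(array([483.24538117, 368.70256452,  21.83229786]), [np.float64(0.12074318985773881), np.float64(0.1207431898578388)])
```

Triangulation puts the fingertips at z ≈ 22 while the reading is about 0, so the reported TCP is about 20 mm ahead of the real tips. I'll lower in small steps.

```bash
python3 -m handwheel '[{"travel":[0,0,-4],"roll":0},{"travel":[0,0,-8],"roll":0},{"travel":[0,0,-11],"roll":0},{"travel":[0,0,-11],"roll":0}]'
python3 -m handwheel '[{"travel":[0,0,-2],"roll":0},{"travel":[0,0,-4],"roll":0},{"travel":[0,0,-4],"roll":0}]'
python3 - <<'E'
from h import *
shot('scene','sc14');shot('side','sd14');print(env.state()['eef_pos'])
E
python3 -c "
import cv2
b=cv2.imread('pics/sc14.png')[160:260,380:480];b=cv2.resize(b,(400,400),interpolation=2)
a=cv2.imread('pics/sd14.png')[190:290,200:300];a=cv2.resize(a,(400,400),interpolation=2)
cv2.imwrite('pics/c14.png',cv2.hconcat([b,a]))"
```

```text
t: 14.45
eef_pos: [482.4, 338.3, -11.8]
tcp_rot: [-2.883, 1.57, -2.781]
ft_force: [-0.1, 0.2, -0.5]
opening: 0.452
t: 14.75
eef_pos: [482.4, 338.4, -15.6]
tcp_rot: [-3.001, 1.57, -2.898]
ft_force: [-0.0, -0.6, -0.3]
opening: 0.452
[482.53095533 338.43418802 -15.36115537]
```

View pics/c14.png

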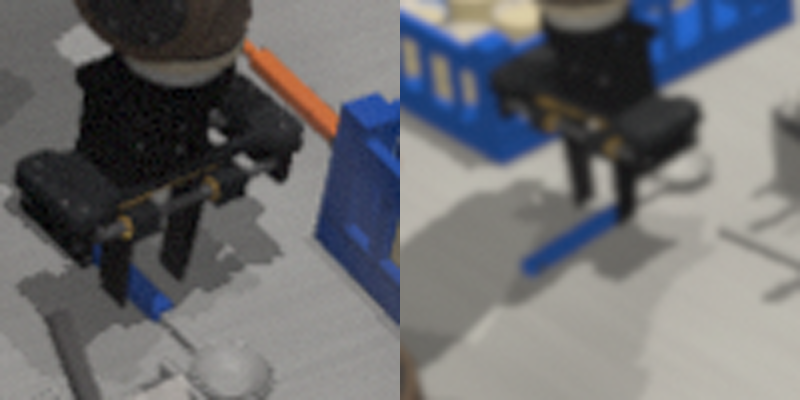

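```bash
python3 -m handwheel '[{"travel":[0,0,-1],"roll":0},{"travel":[0,0,-2],"roll":0},{"travel":[0,0,-2],"roll":0}]'
python3 -m handwheel '[{"travel":[0,0,0],"roll":0},{"travel":[0,0,0],"roll":0},{"travel":[0,0,0],"roll":0},{"travel":[0,0,0],"roll":0},{"travel":[0,0,0],"roll":0},{"travel":[0,0,0],"roll":0}]' 1
python3 -m handwheel '[{"travel":[0,0,0],"roll":0},{"travel":[0,0,3],"roll":0},{"travel":[0,0,8],"roll":0},{"travel":[0,0,15],"roll":0},{"travel":[0,0,25],"roll":0},{"travel":[0,0,40],"roll":0},{"travel":[0,0,40],"roll":0}]' 
python3 - <<'E'
from h import *
shot('scene','sc15');shot('side','sd15')
E
python3 -c "
import cv2
b=cv2.imread('pics/sc15.png')[160:260,380:480];b=cv2.resize(b,(400,400),interpolation=2)
a=cv2.imread('pics/sd15.png')[170:270,200:300];a=cv2.resize(a,(400,400),interpolation=2)
cv2.imwrite('pics/c15.png',cv2.hconcat([b,a]))"
```

```text
t: 15.15
eef_pos: [482.5, 338.4, -17.4]
tcp_rot: [2.904, 1.571, 3.006]
ft_force: [0.6, 0.7, 0.3]
opening: 0.446
t: 15.75
eef_pos: [482.5, 338.4, -17.3]
tcp_rot: [1.261, 1.571, 1.363]
ft_force: [0.5, 0.7, -0.3]
opening: 0.151
t: 16.45
eef_pos: [483.5, 339.0, 24.9]
tcp_rot: [0.42, 1.567, 0.522]
ft_force: [-0.2, -0.5, -0.2]
opening: 0.15
```

View pics/c15.png

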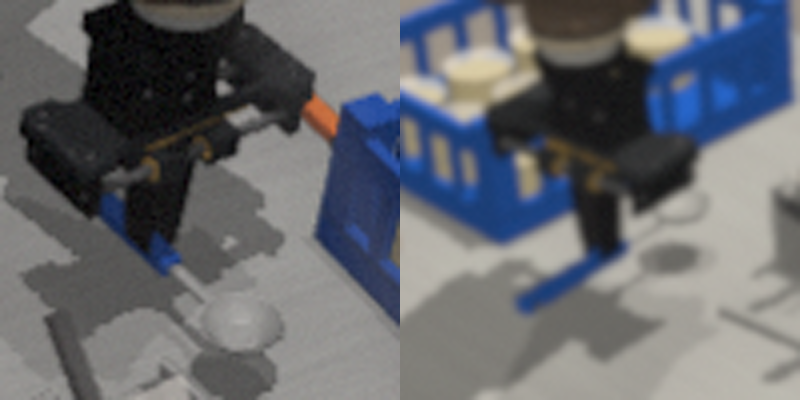

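The spoon is lifted and looks level, with an opening of 0.15. I'll raise it well above the handles before crossing.

```bash
python3 -m handwheel '[{"travel":[0,0,15],"roll":0},{"travel":[0,0,40],"roll":0},{"travel":[0,0,70],"roll":0},{"travel":[0,0,105],"roll":0},{"travel":[0,0,140],"roll":0},{"travel":[0,0,175],"roll":0},{"travel":[0,0,200],"roll":0},{"travel":[0,0,210],"roll":0}]'
python3 -m handwheel '[{"travel":[0,-10,0],"roll":0},{"travel":[0,-30,0],"roll":0},{"travel":[0,-60,0],"roll":0},{"travel":[0,-95,0],"roll":0},{"travel":[0,-130,0],"roll":0},{"travel":[0,-165,0],"roll":0},{"travel":[0,-200,0],"roll":0},{"travel":[0,-235,0],"roll":0}]'
python3 -m handwheel '[{"travel":[0,-35,0],"roll":0},{"travel":[0,-70,0],"roll":0},{"travel":[0,-105,0],"roll":0},{"travel":[0,-140,0],"roll":0},{"travel":[0,-175,0],"roll":0},{"travel":[0,-205,0],"roll":0},{"travel":[0,-225,0],"roll":0},{"travel":[0,-235,0],"roll":0}]'
python3 -m handwheel '[{"travel":[0,-15,0],"roll":0},{"travel":[0,-30,0],"roll":0},{"travel":[0,-38,0],"roll":0},{"travel":[0,-41,0],"roll":0},{"travel":[0,-41,0],"roll":0}]'
python3 - <<'E'
from h import *
shot('scene','sc16');shot('side','sd16');print(env.state()['eef_pos'])
E
```

```text
t: 17.35
eef_pos: [483.0, 338.7, 234.5]
tcp_rot: [0.424, 1.568, 0.526]
ft_force: [-0.5, 0.9, -1.4]
opening: 0.154
t: 18.15
eef_pos: [481.4, 101.5, 230.7]
tcp_rot: [3.125, 1.568, -3.055]
ft_force: [1.3, 0.5, -0.8]
opening: 0.152
t: 18.95
eef_pos: [481.4, -133.2, 230.8]
tcp_rot: [2.669, 1.568, 2.77]
ft_force: [-0.9, -0.4, -0.5]
opening: 0.156
t: 19.45
eef_pos: [482.5, -172.6, 232.6]
tcp_rot: [1.606, 1.571, 1.708]
ft_force: [0.1, 0.6, -1.0]
opening: 0.153
[ 482.53331614 -172.16316534  232.65648468]
```

View pics/sc16.png

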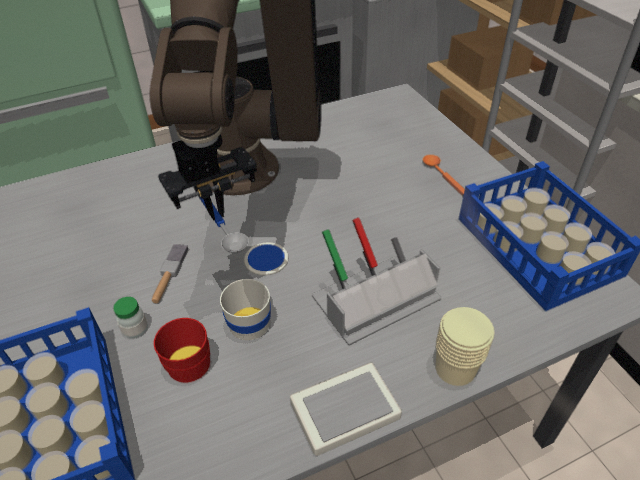

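View pics/sd16.png

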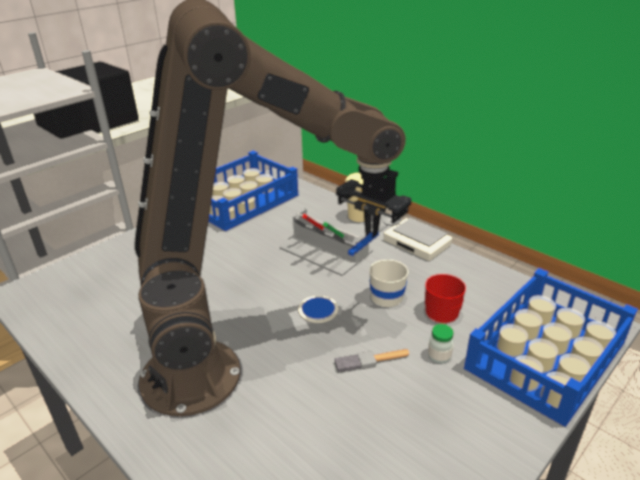

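Nothing else has moved. The bowl is at (236,243) in the scene view. I'll lower to the final height and then measure levelness and centring.

```bash
python3 -m handwheel '[{"travel":[0,0,-10],"roll":0},{"travel":[0,0,-30],"roll":0},{"travel":[0,0,-50],"roll":0},{"travel":[0,0,-68],"roll":0},{"travel":[0,0,-78],"roll":0},{"travel":[0,0,-80],"roll":0},{"travel":[0,0,-80],"roll":0},{"travel":[0,0,-80],"roll":0}]'
python3 - <<'E'
from h import *
shot('scene','sc17');shot('side','sd17');shot('wrist','w17');print(env.state()['eef_pos'])
E
python3 -c "
import cv2
b=cv2.imread('pics/sc17.png')[180:340,160:320];b=cv2.resize(b,(400,400),interpolation=2)
a=cv2.imread('pics/sd17.png')[200:320,330:450];a=cv2.resize(a,(400,400),interpolation=2)
cv2.imwrite('pics/c17.png',cv2.hconcat([b,a]))"
```

```text
t: 20.35
eef_pos: [482.9, -172.7, 153.3]
tcp_rot: [-0.488, 1.57, -0.386]
ft_force: [-0.8, 0.7, -1.0]
opening: 0.157
[ 482.7745467  -172.69138204  153.26171402]
```

View pics/c17.png

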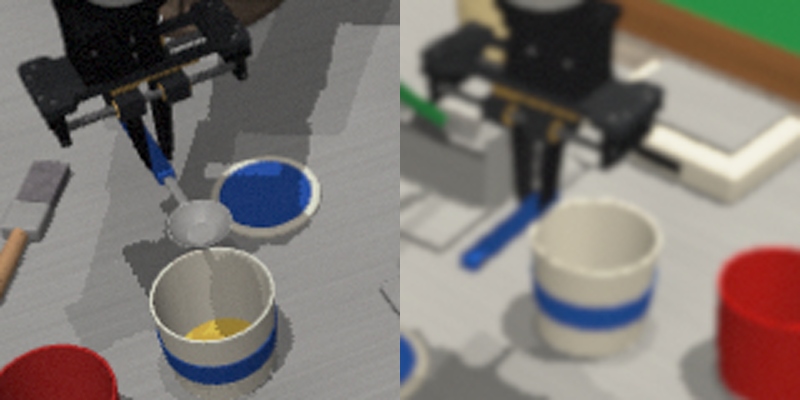

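View pics/w17.png

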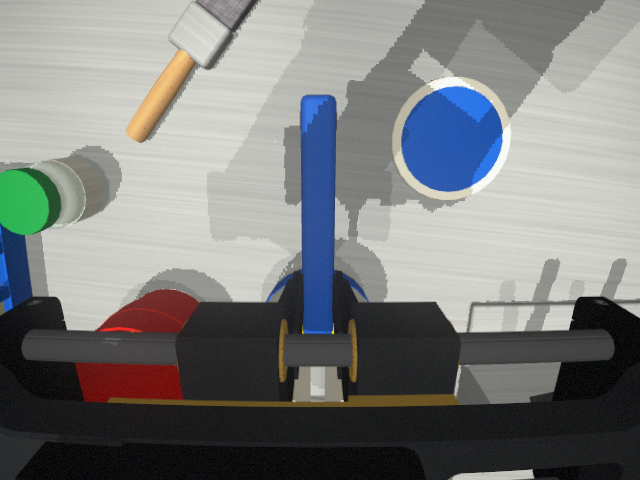

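```bash
python3 - <<'E'
from h import *
_,a=load('sc17');_,b=load('sd17');_,w=load('w17')
print('bowl exp',proj(a,[577,-163.5,185]),'obs 239.2 269.6; at z=185:',onz(a,239.2,269.6,185))
print('tail exp side',proj(b,[389.8,-181.9,177.6]),'obs 351.6 278')
print('tail tri',tri(ray(b,351,279.5),ray(w,318,95.5)))
print('tail wrist exp',proj(w,[389.8,-181.9,177.6]),'hb end exp scene',proj(a,[508,-170,177.6]),'side',proj(b,[508,-170,177.6]))
print('level? tail drop 10:',proj(w,[389.8,-181.9,187.6]),proj(b,[389.8,-181.9,187.6]))
for P in (onz(w,302,200,0)[:0],):pass
# handle width in wrist near tail & near the fingers -> depth
im,_=load('w17');h=cv2.cvtColor(im,cv2.COLOR_RGB2HSV);m=cv2.inRange(h,(105,120,40),(125,255,255))
for v in (110,180,250):
    x=np.nonzero(m[v,285:350])[0];print(v,x.min()+285,x.max()+285)
# tub rim now
W=np.array([onz(a,160+x*.4-.2,180+y*.4-.2,95)[:2] for x,y in((151,300),(274,286),(215,249),(208,343))])
c=np.linalg.lstsq(np.c_[2*W,np.ones(4)],(W**2).sum(1),rcond=None)[0];print('tub',c[:2],2*np.sqrt(c[2]+c[:2]@c[:2]))
E
```

```text
bowl exp [238.86316997 268.83037423] obs 239.2 269.6; at z=185: [ 579.39115181 -163.54885993  185.        ]
tail exp side [349.31039026 278.5458016 ] obs 351.6 278
tail tri (array([ 391.07984829, -183.64441187,  174.97265951]), [np.float64(2.1467828203064396), np.float64(2.146782820306342)])
tail wrist exp [318.14013386  95.09153779] hb end exp scene [226.51349116 251.02259778] side [375.2488467  257.02982396]
level? tail drop 10: [318.17283827  92.74030965] [349.34432474 275.37100222]
110 301 335
180 302 334
250 302 333
tub [ 580.08089409 -162.24276824] 107.770458292929
```

The bowl is at about (577–579, -163.5, 185), and the tub mouth is at about (577–580, -163). The tail and bowl heights match a level spoon within roughly 1–2°. I'll do a short hold to check for drift, then hand in.

```bash
python3 -m handwheel '[{"travel":[0,0,0],"roll":0},{"travel":[0,0,0],"roll":0},{"travel":[0,0,0],"roll":0},{"travel":[0,0,0],"roll":0},{"travel":[0,0,0],"roll":0},{"travel":[0,0,0],"roll":0},{"travel":[0,0,0],"roll":0}]'
python3 - <<'E'
from ax import *
for n in('scene','side','wrist'):
    im,p=shot(n,n+'18')
    o,_=load({'scene':'sc17','side':'sd17','wrist':'w17'}[n]);print(n,(np.abs(im.astype(int)-o).max(2)>60).sum())
job.job_done();print(env.state()['t'])
E
```

```text
t: 21.2
eef_pos: [482.5, -172.6, 152.6]
tcp_rot: [1.936, 1.571, 2.038]
ft_force: [0.4, 0.5, -0.6]
opening: 0.152
scene 1
side 0
wrist 402
the job is handed in; nothing more can be done
the job is handed in; nothing more can be done
```

I drew the blue spoon out along its well and laid it flat on free table. I gripped it again near its balance point and handed the job in with it held level, hollow up, over the tub. It took about 21 s of the 38 s allowed.

**Last checks**
- **Centring:** the bowl measured about (577–579, -163.5) mm. The tub mouth measured about (576–580, -162 to -166) mm across the views, so the bowl is within a few millimetres of the middle.
- **Height:** the bowl's underside is about 75 mm above the rim and touches nothing.
- **Level:** a rough triangulation put the tail about 2.6 mm lower than a perfectly level spoon would have it, which is a tilt of about 1–2° at most.
- **Other things:** the tub stayed where it was. The red spoon, green turner and the other items looked unmoved in the pictures. Wrist forces in the readings stayed under about 2 N.

**What went wrong or disagreed**
- **Missed grip:** the first attempt to pick the spoon up from the table closed above the handle. The cameras showed the fingertips about 20 mm higher than the reported position. I went lower by that amount and the second grip held.
- **Final still check:** over 0.7 s before handing in, the scene and side views were essentially unchanged (1 and 0 pixels differed). The wrist view differed in 402 pixels; I assumed this was noise or tiny camera motion and did not look into it.

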